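Clear a wedged soil core from the counter's feed chute

ROBOT

A 6-joint arm with a two-finger parallel gripper is mounted at the origin on a cart in front of the work surface, level with it; the furniture and walls round the work are solid. World frame = base frame: x ahead of the robot, y to its left, z up, the work surface at z = 0. Lengths are in m, angles in degrees, forces in N, time in s.
With the tool pointing down it reaches from about 0.3 to 0.75 m from the base axis. Payload 8.5 kg.
Tool frame: the origin (TCP) lies between the finger pads; the fingertips stand 19 mm ahead of it and the grasp point (between the pads) is the TCP; z points along the fingers, y is the direction in which the jaws open and shut (so a half turn about z gives the same grasp; the last joint's range is limited). The gripper opens to 85 mm and grips with 20 to 120 N. Pads are 22 mm wide; open, the fingers measure 114 mm over their backs; the gripper's body (76 mm by 85 mm) begins 54 mm behind the grasp point. The pads swing forward as they close: fully open they stand 13 mm farther back than shut.
Start: joints at [52.752, 21.807, 74.336, -0, 83.858, -12.336], TCP at [0.232, 0.499, 0.25] pointing down, gripper open.
Joint ranges: [-178.18, 178.18], [-50.72, 133.34], [12.68, 142.11], [-81.47, 261.47], [9.98, 163.14], [-165.26, 165.26]. Speed limits (degrees/s): [136.94, 136.94, 180, 180, 180, 180].

INTERFACE

Orientations are given as a 3x3 rotation matrix whose columns are the frame's x, y, z axes.
In Python, from rig import env gives the robot as it stands.
- The arm moves only by the shell command python3 -m pendant 'ROWS' [OPENING] [FORCE]. ROWS is JSON, a list of rows, each a list of 2 entries, a list of its own where there are three numbers: the shift along the tool's x, y, z scaled (see below), then the turn, a rotation vector about the tool's x, y, z scaled (see below). A call has 1 to 20 rows; each row shifts and turns the commanded pose from where the row before left it, along the tool's axes as they then stand; what a row does not reach is not made up. The controller multiplies each number of a shift by 0.1 m and each number of a turn by pi/2 rad. A row lasts 1/8 s, in which the tool goes at most 62.5 mm and 10.7 degrees, less where a joint would pass 70% of its speed; a pose out of reach is approached as far as the arm can. A call with a number of a shift or a turn outside -1 to 1 is refused whole. A call with a gripper value outside its range is refused whole. OPENING is the gripper command: -1 is shut, 1 is fully open, values between are in proportion, set as the call begins (- or left out, the last holds). The fingers move at their own pace and stop on an object; FORCE is the grip in N (left out, the last holds). Time passes only in rows, so rows that do not move let the fingers close. It gives the time, the measured TCP pose, the force and the opening at its end, in the units of the state.
- env.observe(): the state, without advancing time (a new reading comes with each control period).
- env.get_image(name): name is "side" or "top" or "wrist"; returns a dict with "image" (384x512x3 uint8, red, green, blue), "K" (3x3 intrinsics, pixels), "R" (3x3) and "t" (3): a world point X has camera coordinates R X + t. Camera axes: x right, y down, z forward; pixel columns grow to the right and rows downward; lengths in m; the calibration is good to about 2 mm. The wrist camera is an equidistant fisheye: a pixel r from the principal point sees the ray r / f radians off the axis. A picture is of the moment at which its call begins. There is no depth.
- env.close_job(): hands the job in, once; it reports no verdict.
The state is a dict: "time_s": time; "q": joint angles; "qvel": joint speeds; "joint_efforts": joint torques, N m; "position": TCP position; "tool_rot": TCP orientation; "ft_force": force on the tool from outside, world axes, zero at the start; "wrist_torque": the same for the moment, N m; "grip_width": finger opening in m.
Only numpy, scipy, OpenCV 4.12 (cv2) and the standard library are available. Lean on these libraries where they do the work, as an engineer would, in place of code of your own. Each camera call takes 0.05 s, during which the arm holds its last target.

TASK

A soil core has turned askew and wedged itself in the sloping feed chute of the core counter, holding up the three behind it. Lift it out and lay it gently on the two ribs in the middle of the blue tray, so that the others roll down to the gate. Then push the red release bar all the way down once, pressing near its middle so that both ends go down evenly, hold it until the front core has rolled through, and let it up again: one core must come to rest in the counting nest and the other two wait behind the gate. Do not knock over any pot or bottle.

Things in the scene. Friction and masses are not known exactly. Their poses are not given: they have to be found in the camera images.
- chute: Core counter, fixed: aluminium chute sloping 0.17 rad (10 degrees) down to the robot's right. Its frame: origin mid-floor at the gate, 62 mm above the desk; x across (away from the robot), y uphill along the floor, z normal to the floor. Inside width 115 mm, walls 36 mm high with lips out to x = +-68 mm, open above; floor from y = -62 (end wall, 50 mm high; steel detector behind it to y = -108) to 385 mm.
- gate_stop (a point): Where the centre of a core stopped at the gate lies, 22 mm over the chute floor; axes as the chute's. Two gate pins, 20 mm high, stand at y = -6 to 0 mm of the chute. Pushing the release bar down lowers them and brings a sprung shoe down on the next core, which keeps it back, so one core rolls into the nest in about 0.5 s. As the bar rises the gate shuts and the others roll on to it.
- nest (a point): Where the centre of a core in the counting nest (black mat between gate and end wall) lies, 22 mm over the chute floor and 62 mm downhill of gate_stop; axes as the chute's.
- jammed_core_center (a point): Centre of the jammed core: white tube, brown band, yellow caps, 110 mm long, 44 mm diameter, 0.1 to 0.22 kg, lying on the chute floor about 38 degrees out of square, wedged between the walls and 8 mm higher than them. x runs along the tube: its -x end points downhill and to the robot, its +x end uphill to the far wall, where core_1 leans on it. At its middle 25 mm are free on both sides for fingers.
- core_1_center (a point): The waiting core next behind the jammed one, same make as the jammed one (110 mm long, 44 mm diameter, 0.16 kg). The point is its centre, its x axis runs along the tube, which lies across the chute. It rolls down to the gate once the way is free.
- core_2_center (a point): The second waiting core, same make as the jammed one (110 mm long, 44 mm diameter, 0.16 kg). The point is its centre, its x axis runs along the tube, which lies across the chute. It lies uphill against core_1.
- core_3_center (a point): The third waiting core, same make as the jammed one (110 mm long, 44 mm diameter, 0.16 kg). The point is its centre, its x axis runs along the tube, which lies across the chute. It lies uphill against core_2.
- saddle (a point): Blue tray on the right, fixed, 156 x 126 mm, rim 27 mm high. Two ribs run along its x axis (its long side) on its floor, 120 mm long, 26 mm apart inside, 34 outside, tops 11 mm above the desk. The point is where the centre of a core lying between the ribs comes to be: mid-tray, 29 mm above the desk. Inside the rim: 118 mm across the ribs, 148 mm along them.
- bar_mid (a point): Middle of the top face of the red release bar: 164 mm long, 18 wide, 10 thick, lying across the chute above the gate, 90 mm over the chute floor, on a sprung push rod at each end; two steel arms under it, 82 mm high with the shoe's rods, reach uphill to y = 78 mm of the chute. x points along the bar, z out of its top face; it moves along the chute's -z.
- release_bar (a joint): How far the release bar is pushed down, in m: 0 up, 0.020 fully down. About 2 N start it, 7 N hold it fully down; it springs up by itself.
- bar_rock (a joint): Rocking of the release bar about its middle in rad: 0 level, positive when the end at +x (far from the robot) is lower. Pressed 20 mm away from its middle with 7 N it rocks by 0.07; range +-0.2.
- dark_pot: Bystander: sample pot with a dark body and a white ribbed cap, 56 mm diameter, 60 mm high, near the front edge of the desk on the right. Origin at the centre of its underside, z up.
- yellow_pot: Bystander: sample pot with a yellow body and a white ribbed cap, 50 mm diameter, 54 mm high, standing on the left beyond the upper end of the chute. Origin at the centre of its underside, z up.
- wash_bottle: Bystander: white wash bottle with a blue cap and bent spout, 62 mm diameter, 215 mm high, standing on the left beyond the upper end of the chute. Origin on the desk at its foot, z up; the bottle's axis lies 21 mm from the origin along its +y.

How it is judged:
By the outcome, as a careful person would: the job done as asked, in the order asked, and still so for the second after the job is handed in, with the robot touching nothing.
It also fails if it takes over 53 s, if anything falls off the work surface, if the arm or the gripper's body presses on something with over 40 N, if the wrist force passes 120 N, or if a joint passes its speed limit or range.

## Working session

There is one attempt and no reset: what is moved stays moved. The work goes in short steps, Python scripts to look and compute and a shell command to move; the robot and the scene stay as the last step left them, time stands still between calls to the robot, and variables do not carry over. Pictures are saved under pics/ and viewed, and the job is handed in when it is done.

```bash
ls; mkdir -p pics
python3 - <<'E'
from rig import env
import cv2,numpy as np
s=env.observe()
for k,v in s.items(): print(k,np.round(v,4).tolist())
for n in ["side","top","wrist"]:
    d=env.get_image(n); cv2.imwrite(f"pics/{n}0.png",d["image"][:,:,::-1]); print(n,d["K"].tolist(),np.round(d["R"],4).tolist(),d["t"].tolist())
E
```

```text
pics
time_s 0.0
q [52.753, 21.8426, 74.3849, -0.0015, 83.8574, -12.3355]
qvel [0.0388, 0.0276, -0.0031, -0.1064, -0.0385, -0.0491]
joint_efforts [0.0009, -44.8479, -23.1278, -0.0002, 0.0048, 0.0]
position [0.2315, 0.4986, 0.2497]
tool_rot [[-0.907, 0.4212, -0.0009], [0.4212, 0.907, -0.0012], [0.0003, -0.0015, -1.0]]
ft_force [0.5226, -0.354, 0.4808]
wrist_torque [-0.0129, -0.0271, -0.0233]
grip_width 0.0853
side [[416.78902854870034, 0.0, 260.3896527996797], [0.0, 416.78902854870034, 189.78337611410146], [0.0, 0.0, 1.0]] [[-0.9983, -0.0586, 0.0051], [-0.031, 0.4503, -0.8923], [0.05, -0.891, -0.4513]] [0.4944771546870579, 0.09501663506360888, 1.3262914439355935]
top [[454.0169519008757, 0.0, 263.92301513795144], [0.0, 454.0169519008757, 192.57213913139546], [0.0, 0.0, 1.0]] [[0.0145, -0.9998, 0.0167], [-0.996, -0.0159, -0.0874], [0.0876, -0.0154, -0.996]] [0.024566822993876667, 0.5142524323564696, 1.64189108120823]
wrist [[297.3186396354542, 0.0, 260.19852791628307], [0.0, 297.3186396354542, 194.12972392647816], [0.0, 0.0, 1.0]] [[0.4212, 0.907, -0.0023], [0.8747, -0.4055, 0.2656], [0.24, -0.1139, -0.9641]] [-0.5501451188003735, -0.03583390913527234, 0.3798285433112355]
```

View pics/side0.png

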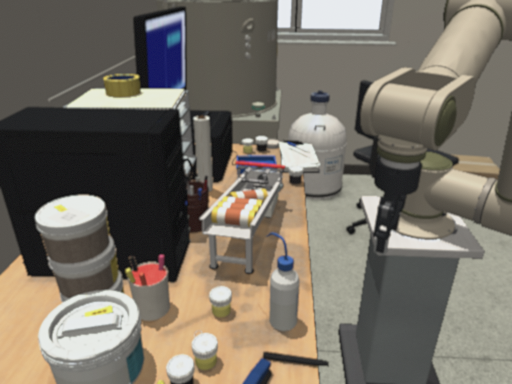

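View pics/top0.png

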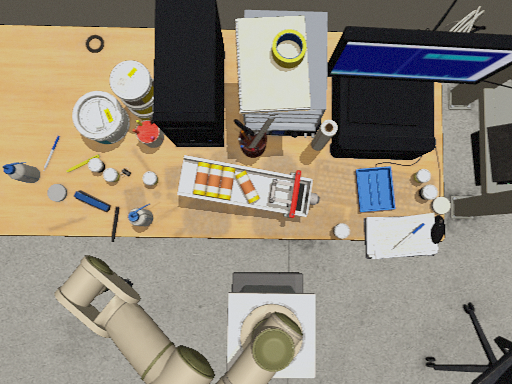

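View pics/wrist0.png

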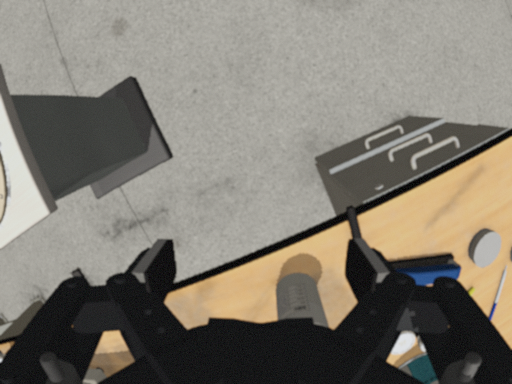

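Side view: chute with cores around (240,205), wash bottle at (284,290). Top view: chute from (185,180) to (310,200), jammed core near (247,187), red bar near (298,193), tray near (375,190), dark pot near (342,231). I'll enlarge the chute and tray regions of the top view.

```bash
cat > h.py <<'E'
from rig import env
import cv2,numpy as np
def ray(d,u,v,fish=False):
    K=d["K"];R=np.array(d["R"]);t=np.array(d["t"])
    x=(u-K[0][2])/K[0][0];y=(v-K[1][2])/K[1][1]
    if fish:
        r=np.hypot(x,y); c=np.array([x*np.sin(r)/max(r,1e-9),y*np.sin(r)/max(r,1e-9),np.cos(r)])
    else: c=np.array([x,y,1.])
    return -R.T@t, R.T@c
def onz(d,u,v,z,fish=False):
    o,w=ray(d,u,v,fish); return o+w*(z-o[2])/w[2]
def onplane(d,u,v,p,n,fish=False):
    o,w=ray(d,u,v,fish); return o+w*(np.dot(np.array(p)-o,n)/np.dot(w,n))
def proj(d,X,fish=False):
    c=np.array(d["R"])@X+np.array(d["t"]);K=np.array(d["K"])
    if fish:
        th=np.arctan2(np.hypot(c[0],c[1]),c[2]); s=th/np.hypot(c[0],c[1])
        return K[0,0]*c[0]*s+K[0,2],K[1,1]*c[1]*s+K[1,2]
    return K[0,0]*c[0]/c[2]+K[0,2],K[1,1]*c[1]/c[2]+K[1,2]
E
python3 - <<'E'
from h import *
im=cv2.imread("pics/top0.png")
cv2.imwrite("pics/topz.png",cv2.resize(im[145:245,165:325],None,fx=5,fy=5,interpolation=cv2.INTER_CUBIC))
cv2.imwrite("pics/topz2.png",cv2.resize(im[145:265,310:450],None,fx=5,fy=5,interpolation=cv2.INTER_CUBIC))
E
```

```text
(no output)
```

View pics/topz.png

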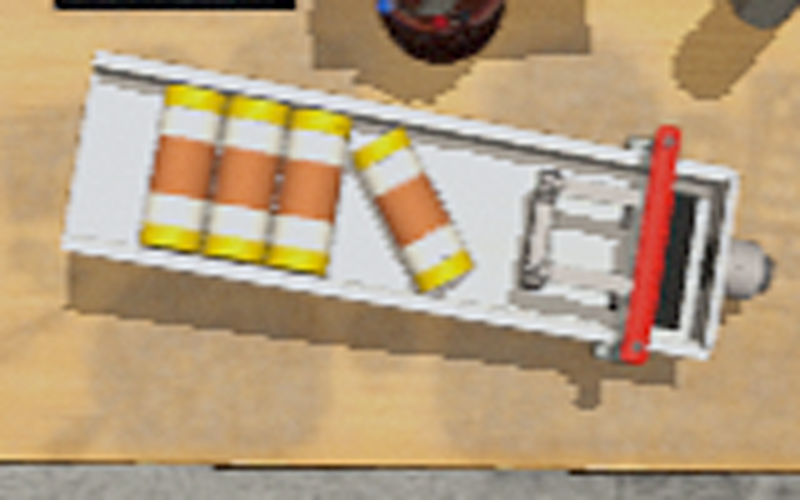

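View pics/topz2.png

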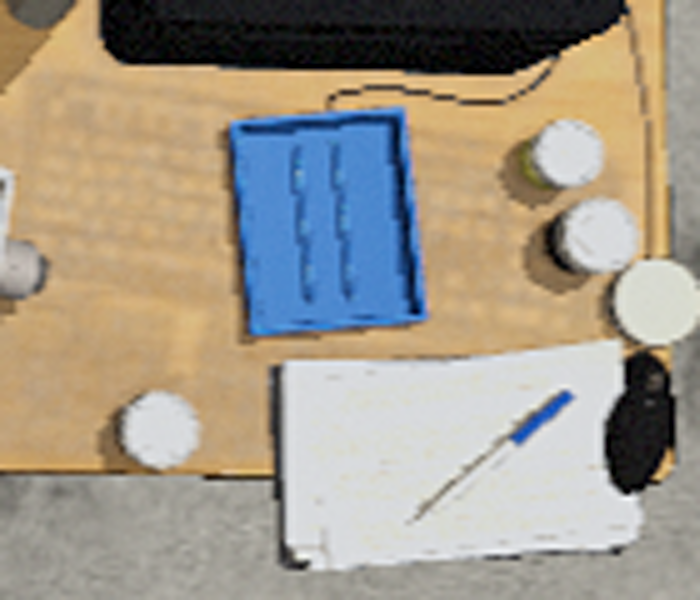

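Run:
```python
from h import *
d=env.get_image("top"); im=d["image"]; hsv=cv2.cvtColor(im,cv2.COLOR_RGB2HSV)
def blobs(m,roi,amin=15):
    z=np.zeros_like(m); u0,v0,u1,v1=roi; z[v0:v1,u0:u1]=m[v0:v1,u0:u1]
    n,l,s,c=cv2.connectedComponentsWithStats(z)
    out=[]
    for i in range(1,n):
        if s[i,4]>=amin:
            ys,xs=np.where(l==i); r=cv2.minAreaRect(np.c_[xs,ys].astype(np.float32))
            out.append((c[i],s[i,4],r))
    return out
red=((hsv[...,0]<4)|(hsv[...,0]>174)).astype(np.uint8)*(hsv[...,1]>170)*(hsv[...,2]>120)
roi=(180,150,325,225)
rb=blobs(red.astype(np.uint8),roi)
for b in rb: print("red",b)
br=((hsv[...,0]>5)&(hsv[...,0]<16)&(hsv[...,1]>140)&(hsv[...,2]>120)).astype(np.uint8)
for b in blobs(br,roi): print("brown",np.round(b[0],2),b[1],b[2])
ye=((hsv[...,0]>22)&(hsv[...,0]<34)&(hsv[...,1]>180)&(hsv[...,2]>140)).astype(np.uint8)
yb=blobs(ye,roi,10)
for b in yb: print("yel",np.round(b[0],2),b[1])
bl=((hsv[...,0]>95)&(hsv[...,0]<125)&(hsv[...,1]>120)).astype(np.uint8)
for b in blobs(bl,(345,155,405,220),200): print("blue",np.round(b[0],2),b[1],b[2],cv2.boxPoints(b[2]).tolist()); 
for b in blobs(bl,(345,155,405,220),200): print([np.round(onz(d,*p,.027),4).tolist() for p in cv2.boxPoints(b[2])])
print("bar",onz(d,*rb[0][0],.15))
print("pot",onz(d,310+160/5,145+430/5,.06))
for b in blobs(br,roi): print("core z .12",np.round(onz(d,*b[0],.115),4))
for b in yb: print("yel",np.round(onz(d,*b[0],.115),4))
```

```text
red (array([294.9638009 , 194.36651584]), np.int32(221), ((295.08111572265625, 194.0135040283203), (5.425166606903076, 47.01811218261719), 9.462322235107422))
brown [213.71 180.33] 374 ((213.8040008544922, 180.3280029296875), (36.76095962524414, 10.912013053894043), 10.30484676361084)
brown [246.89 186.6 ] 114 ((246.9000244140625, 186.80001831054688), (10.28591251373291, 10.733125686645508), 63.43495178222656)
yel [216.   166.54] 136
yel [240.63 174.29] 35
yel [211.16 194.34] 131
yel [253.39 198.75] 36
blue [374.94 188.85] 1497 ((374.98516845703125, 188.8514862060547), (43.08510971069336, 35.025306701660156), 84.2894058227539) [[355.4158630371094, 169.15841674804688], [390.2673645019531, 165.67327880859375], [394.5544738769531, 208.5445556640625], [359.7029724121094, 212.02969360351562]]
[[0.6054, -0.3033, 0.027], [0.6205, -0.4325, 0.027], [0.4624, -0.4467, 0.027], [0.4476, -0.3186, 0.027]]
bar [ 0.49816841 -0.0708062   0.15      ]
pot [ 0.3774108  -0.24742899  0.06      ]
core z .12 [0.5454 0.2083 0.115 ]
core z .12 [0.5255 0.0931 0.115 ]
yel [0.5937 0.2015 0.115 ]
yel [0.5681 0.1156 0.115 ]
yel [0.4966 0.2159 0.115 ]
yel [0.4837 0.0699 0.115 ]
```

```bash
python3 -m pendant '[[[0,0,-0.4],[0,0,0.1]],[[0,0,-0.3],[0,0,0.1]],[[0,0,0],[0,0,0.1]],[[0,0,0],[0,0,0.1]],[[0,0,0],[0,0,0.1]],[[0,0,0],[0,0,0.1]],[[0,0,0],[0,0,0.1]],[[0,0,0],[0,0,0.1]],[[0,0,0],[0,0,0.1]],[[0,0,0],[0,0,0.1]],[[0,0,0],[0,0,0.1]],[[0,0,0],[0,0,0.1]],[[0,0,0],[0,0,0.1]],[[0,0,0],[0,0,0.1]]]' 1 40
cat >> h.py <<'E'
from scipy.spatial.transform import Rotation as Ro
def go(P,Rt=None):
    s=env.observe(); p=np.array(s["position"]);R=np.array(s["tool_rot"])
    print("shift(tool now) units",np.round(R.T@(np.array(P)-p)/.1,3))
    if Rt is not None:
        print("turn units",np.round(Ro.from_matrix(R.T@Rt).as_rotvec()/(np.pi/2),4),"shift in target axes",np.round(Rt.T@(np.array(P)-p)/.1,3))
E
python3 -c "
from h import *
go([.52,.085,.30])"
```

```text
time_s: 1.95
position: [0.2316, 0.4987, 0.3201]
tool_rot: [[0.876, 0.482, -0.0], [0.482, -0.876, -0.0], [-0.0, 0.0, -1.0]]
ft_force: [0.0, -0.1, -0.5]
grip_width: 0.0854
shift(tool now) units [0.535 5.015 0.202]
```

```bash
python3 -m pendant '[[[0.05,0.3,0],[0,0,0]],[[0.05,0.5,0],[0,0,0]],[[0.05,0.5,0],[0,0,0]],[[0.05,0.5,0],[0,0,0]],[[0.05,0.5,0],[0,0,0]],[[0.05,0.5,0],[0,0,0]],[[0.05,0.5,0.05],[0,0,0]],[[0.05,0.5,0.05],[0,0,0]],[[0.05,0.5,0.05],[0,0,0]],[[0.05,0.4,0.05],[0,0,0]],[[0,0.3,0],[0,0,0]],[[0,0,0],[0,0,0]],[[0,0,0],[0,0,0]]]'
python3 - <<'E'
from h import *
for n in ["wrist","top"]:
    d=env.get_image(n); cv2.imwrite(f"pics/{n}1.png",cv2.resize(d["image"][:,:,::-1],None,fx=1.5,fy=1.5))
    if n=="wrist": np.savez("w1.npz",**{k:np.array(v) for k,v in d.items()})
E
```

```text
time_s: 3.58
position: [0.5181, 0.0867, 0.3003]
tool_rot: [[0.874, 0.486, -0.0], [0.486, -0.874, 0.0], [-0.0, -0.0, -1.0]]
ft_force: [-1.0, -1.0, -0.4]
grip_width: 0.0854
```

View pics/wrist1.png

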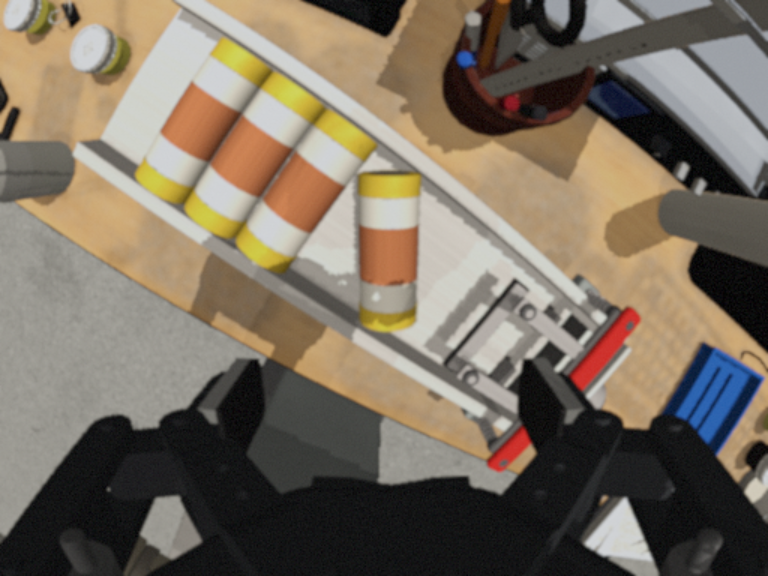

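Run:
```python
from h import *
d=dict(np.load("w1.npz")); im=d["image"]; hsv=cv2.cvtColor(im,cv2.COLOR_RGB2HSV)
H,S,V=[hsv[...,i].astype(int) for i in range(3)]
red=(((H<4)|(H>174))&(S>170)&(V>100)).astype(np.uint8); red[:180]=0
br=((H>4)&(H<17)&(S>110)&(V>90)).astype(np.uint8)
ye=((H>21)&(H<34)&(S>170)&(V>100)).astype(np.uint8)
for nm,m in(("red",red),("brown",br),("yel",ye)):
    n,l,s,c=cv2.connectedComponentsWithStats(m)
    for i in range(1,n):
        if s[i,4]>60: 
            ys,xs=np.where(l==i); r=cv2.minAreaRect(np.c_[xs,ys].astype(np.float32))
            print(nm,s[i].tolist(),np.round(c[i],1),np.round(r[0],1),np.round(r[1],1),round(r[2],1))
```

```text
red [380, 206, 46, 54, 748] [401.9 232.8] [402.9 232. ] [13.  63.1] 40.2
red [325, 285, 29, 29, 336] [339.9 299. ] [339.8 299.8] [10.6 33.9] 45.0
brown [269, 0, 41, 59, 653] [288.2  23. ] [285.1  28. ] [37.  50.6] 19.7
brown [300, 0, 23, 10, 67] [308.9   3.6] [311.    4.5] [ 9. 22.] 90.0
brown [108, 56, 51, 51, 1447] [131.9  81.7] [131.9  81.9] [37.2 40.4] 32.7
brown [141, 78, 53, 53, 1565] [166. 105.] [165.6 104.7] [40.8 40.6] 34.7
brown [176, 102, 53, 53, 1522] [200.9 129.1] [200.9 129.2] [39.5 39.9] 35.4
brown [240, 151, 38, 39, 1347] [258.4 170.3] [258.5 170. ] [38. 37.] 90.0
brown [128, 203, 15, 15, 62] [134.5 209.6] [135.4 209.4] [19.2  6.5] 31.0
brown [191, 207, 24, 16, 64] [203.3 214.2] [202.3 213.7] [26.2  6.2] 24.4
brown [164, 216, 41, 30, 240] [186.4 230.5] [181.9 228.5] [41.5 18.5] 31.0
yel [142, 26, 13, 15, 93] [147.7  32.4] [148.2  32.5] [ 9.1 12.3] 31.0
yel [160, 38, 32, 27, 372] [174.8  50.5] [174.9  50.5] [32.  12.9] 35.0
yel [196, 64, 35, 29, 400] [212.6  76.6] [212.8  76.6] [36.2 12.9] 35.5
yel [231, 90, 19, 16, 181] [240.4  97.1] [239.9  96.2] [16.6 12.7] 38.7
yel [91, 108, 104, 74, 1070] [142.5 146.4] [141.9 144.6] [118.1  16.2] 34.0
yel [240, 116, 21, 15, 260] [248.9 123.1] [250. 123.] [20. 14.] 0.0
yel [262, 116, 18, 15, 189] [272.1 122.9] [270.5 123. ] [14. 17.] 90.0
yel [240, 206, 36, 14, 328] [257.5 213.1] [257.5 212.5] [13. 35.] 90.0
```

Run:
```python
from h import *
d=dict(np.load("w1.npz")); im=d["image"][:,:,::-1]
a=cv2.resize(im[100:230,200:330],None,fx=4.6,fy=4.6,interpolation=cv2.INTER_CUBIC)
b=cv2.resize(im[170:330,280:460],None,fx=4,fy=4,interpolation=cv2.INTER_CUBIC)
cv2.imwrite("pics/za.png",a);cv2.imwrite("pics/zb.png",b[:600])
```

```text
(no output)
```

View pics/za.png

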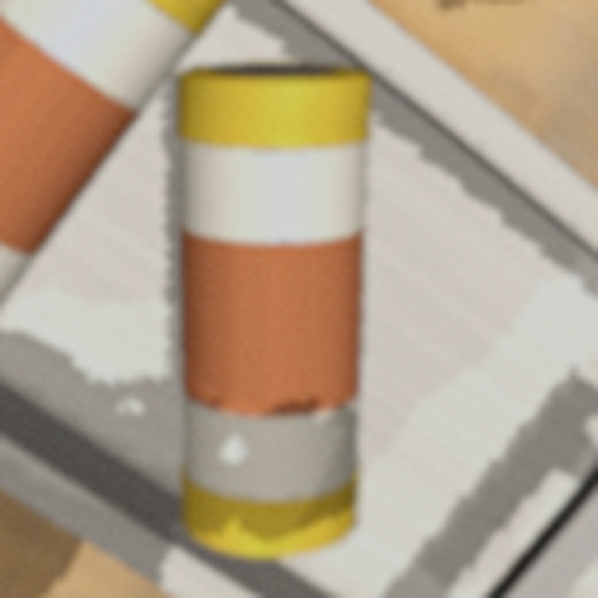

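View pics/zb.png

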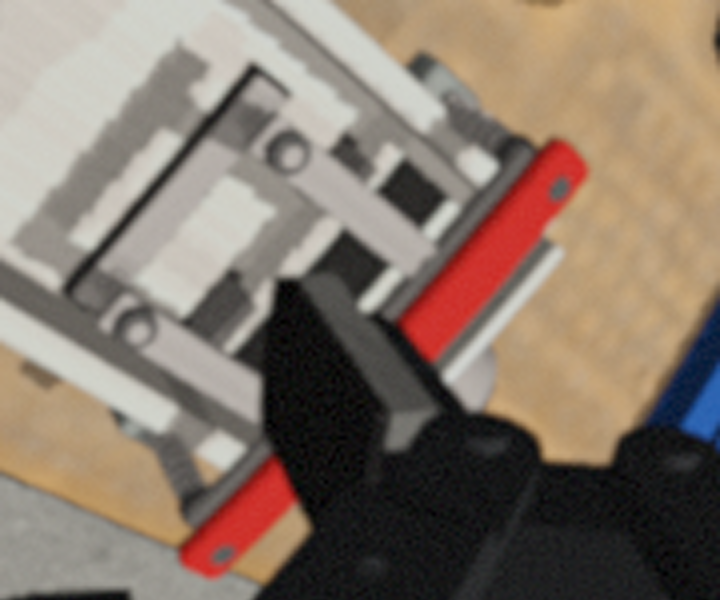

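```bash
cat > m.py <<'E'
from h import *
d=dict(np.load("w1.npz"))
px=lambda X,Y,f,u0,v0:((X+.5)/f-.5+u0,(Y+.5)/f-.5+v0)
A=onz(d,*px(560,187,4,280,170),.1502,True);B=onz(d,*px(223,554,4,280,170),.1502,True)
print("rivets",A,B,np.linalg.norm(A-B)); M=(A+B)/2; yaw=np.arctan2(*(A-B)[[1,0]]); print("bar mid",M,"yaw",np.degrees(yaw))
def frame(yaw): return Ro.from_euler('z',yaw).as_matrix()@Ro.from_euler('x',.17).as_matrix()
C=frame(yaw); print("chute R",C.round(4).tolist())
O=M-C@[0,-.003,.09]; O[2]=.062
print("O",O)
cam=-d["R"].T@d["t"]
# jam
def surf(u,v,ax,zc=.022,r=.022):
    c=onplane(d,u,v,O+C@[0,0,zc+r],C[:,2],True)
    for _ in range(20):
        m=cam-c; m-=ax*(m@ax); m/=np.linalg.norm(m)
        h=onplane(d,u,v,O+C@[0,0,zc]+r*m,C[:,2],True)  # plane through surface height
        c=h-r*m
    return c
th=np.radians(38); ax=C@[np.cos(th),np.sin(th),0]
for k in range(3):
    P1=surf(*px(273,160,4.6,200,100),ax);P2=surf(*px(272,480,4.6,200,100),ax)
    ax=(P1-P2)/np.linalg.norm(P1-P2)
J=surf(258.4,170.3,ax)
print("jam",J,"chute coords",C.T@(J-O)*1e3,"axis chute ang",np.degrees(np.arctan2(*(C.T@ax)[[1,0]])))
for n,(u,v) in {"c1":(200.9,129.1),"c2":(166,105),"c3":(131.9,81.7)}.items():
    c=surf(u,v,C[:,0]); print(n,c,C.T@(c-O)*1e3)
E
python3 m.py
```

```text
rivets [ 0.57427385 -0.08116819  0.1502    ] [ 0.43391517 -0.06068704  0.1502    ] 0.14184511410602552
bar mid [ 0.50409451 -0.07092762  0.1502    ] yaw -8.302012150364556
chute R [[0.9895, 0.1423, -0.0244], [-0.1444, 0.9753, -0.1674], [0.0, 0.1692, 0.9856]]
O [ 0.50672  -0.052935  0.062   ]
jam [0.53004669 0.09527278 0.11007422] chute coords [  1.68238771 155.99352753  22.        ] axis chute ang 37.55537300811566
c1 [0.53928613 0.16532516 0.12220218] [  0.71006678 227.67926921  22.        ]
c2 [0.54560477 0.20836062 0.12966871] [  0.74856379 271.81228308  22.        ]
c3 [0.55192746 0.2514805  0.13714967] [  0.77887798 316.0306608   22.        ]
```

```bash
cat >> m.py <<'E'
z=-C[:,2]; y=np.cross(z,ax); y/=np.linalg.norm(y); T=np.c_[np.cross(y,z),y,z]
print("T",T.round(4).tolist()); go(J+C[:,2]*.082,T)
E
python3 m.py|tail -4
```

```text
c3 [0.55192746 0.2514805  0.13714967] [  0.77887798 316.0306608   22.        ]
T [[0.8712, 0.4903, 0.0244], [0.48, -0.8612, 0.1674], [0.1031, -0.1341, -0.9856]]
shift(tool now) units [0.061 0.097 1.096]
turn units [ 0.0858  0.0658 -0.0011] shift in target axes [-0.052  0.244  1.073]
```

```bash
python3 -m pendant '[[[0,0,0],[0.043,0.033,0]],[[0,0,0],[0.043,0.033,-0.001]],[[-0.02,0.1,0.4],[0,0,0]],[[-0.02,0.1,0.4],[0,0,0]],[[-0.012,0.044,0.27],[0,0,0]],[[0,0,0],[0,0,0]],[[0,0,0],[0,0,0]]]' 0.36 40
python3 m.py|tail -2
python3 - <<'E'
from h import *
d=env.get_image("wrist"); np.savez("w2.npz",**{k:np.array(v) for k,v in d.items()});cv2.imwrite("pics/w2.png",cv2.resize(d["image"][:,:,::-1],None,fx=1.5,fy=1.5))
E
```

```text
time_s: 4.55
position: [0.5289, 0.081, 0.1924]
tool_rot: [[0.871, 0.49, 0.027], [0.479, -0.861, 0.167], [0.105, -0.133, -0.986]]
ft_force: [0.2, -0.4, 0.4]
grip_width: 0.058
shift(tool now) units [-0.006 -0.007  0.016]
turn units [ 0.0007 -0.0013 -0.0001] shift in target axes [-0.006 -0.007  0.016]
```

View pics/w2.png

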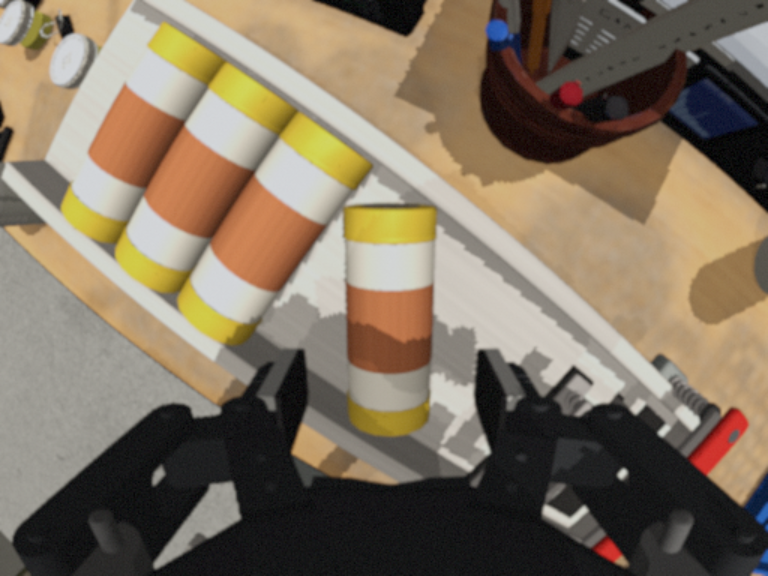

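The jammed core is centred (x≈390) between the fingers, which sit at 303 and 480. Descending and gripping.

```bash
python3 -m pendant '[[[0,-0.005,0.2],[0,0,0]],[[0,0,0.2],[0,0,0]],[[0,0,0.2],[0,0,0]],[[0,0,0.1],[0,0,0]],[[0,0,0.1],[0,0,0]],[[0,0,0],[0,0,0]]]' 
python3 m.py|tail -2
```

```text
time_s: 5.35
position: [0.5302, 0.0945, 0.1123]
tool_rot: [[0.872, 0.489, 0.025], [0.479, -0.862, 0.168], [0.103, -0.134, -0.986]]
ft_force: [-0.1, -0.2, -0.0]
grip_width: 0.0581
shift(tool now) units [ 0.    -0.005 -0.797]
turn units [-0.0001 -0.0001 -0.0008] shift in target axes [-0.    -0.004 -0.797]
```

```bash
python3 -m pendant '[[[0,0,0],[0,0,0]],[[0,0,0],[0,0,0]],[[0,0,0],[0,0,0]],[[0,0,0],[0,0,0]]]' -1 40
python3 - <<'E'
from h import *
d=env.get_image("wrist");cv2.imwrite("pics/w3.png",d["image"][:,:,::-1])
E
```

```text
time_s: 5.85
position: [0.5305, 0.0943, 0.113]
tool_rot: [[0.872, 0.489, 0.026], [0.479, -0.862, 0.167], [0.104, -0.134, -0.986]]
ft_force: [-2.2, -1.0, 6.3]
grip_width: 0.0425
```

View pics/w3.png

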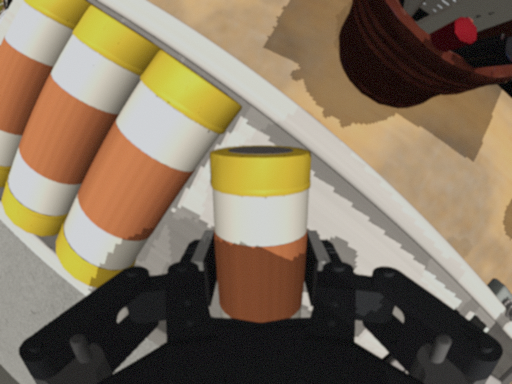

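```bash
python3 -m pendant '[[[0,0,-0.15],[0,0,0]],[[0,0,-0.35],[0,0,0]],[[0,0,-0.5],[0,0,0]],[[0,0,-0.4],[0,0,0]],[[0,0,-0.2],[0,0,0]],[[0,0,0],[0,0,0]],[[0,0,0],[0,0,0]],[[0,0,0],[0,0,0]],[[0,0,0],[0,0,0]]]'
python3 - <<'E'
from h import *
a=env.get_image("wrist")["image"][:,:,::-1]
d=env.get_image("top");b=cv2.resize(d["image"][145:245,165:325,::-1],(512,320),interpolation=cv2.INTER_CUBIC)
c=np.vstack([cv2.resize(a,(320,240)),cv2.resize(b,(320,240))]);cv2.imwrite("pics/l4.png",cv2.resize(np.hstack([cv2.resize(a,(400,300)),cv2.resize(b,(400,250))[:250] if 0 else cv2.resize(b,(400,300))]),None,fx=1,fy=1))
E
```

```text
time_s: 7.02
position: [0.5261, 0.0677, 0.2693]
tool_rot: [[0.872, 0.489, 0.023], [0.479, -0.862, 0.168], [0.102, -0.135, -0.986]]
ft_force: [-0.4, -0.7, -1.7]
grip_width: 0.0428
```

View pics/l4.png

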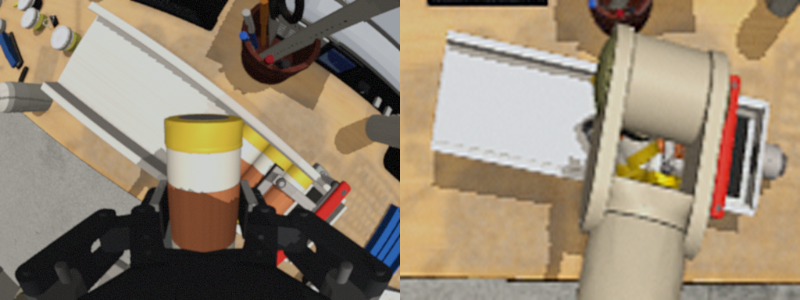

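Run:
```python
from h import *
d=env.get_image("top"); s=env.get_image("side")
for z in (0,.05,.1,.15,.2,.3): print(z, onz(d,330,158,z),onz(d,332,150,z),onz(d,412,159,z))
im=s["image"][110:230,180:330,::-1]; cv2.imwrite("pics/sz.png",cv2.resize(im,None,fx=5,fy=5,interpolation=cv2.INTER_CUBIC))
im=d["image"][120:250,300:450,::-1]; cv2.imwrite("pics/tz.png",cv2.resize(im,None,fx=4.5,fy=4.5,interpolation=cv2.INTER_CUBIC))
```

```text
0 [ 0.6498361  -0.21377345  0.        ] [ 0.680329   -0.22124838  0.        ] [ 0.65137785 -0.52284171  0.        ]
0.05 [ 0.6414482  -0.20568355  0.05      ] [ 0.67103351 -0.212936    0.05      ] [ 0.64294406 -0.5055528   0.05      ]
0.1 [ 0.6330603  -0.19759366  0.1       ] [ 0.66173803 -0.20462362  0.1       ] [ 0.63451027 -0.48826389  0.1       ]
0.15 [ 0.6246724  -0.18950376  0.15      ] [ 0.65244255 -0.19631124  0.15      ] [ 0.62607648 -0.47097497  0.15      ]
0.2 [ 0.61628449 -0.18141386  0.2       ] [ 0.64314707 -0.18799886  0.2       ] [ 0.61764269 -0.45368606  0.2       ]
0.3 [ 0.59950869 -0.16523407  0.3       ] [ 0.6245561  -0.17137411  0.3       ] [ 0.60077511 -0.41910824  0.3       ]
```

View pics/sz.png

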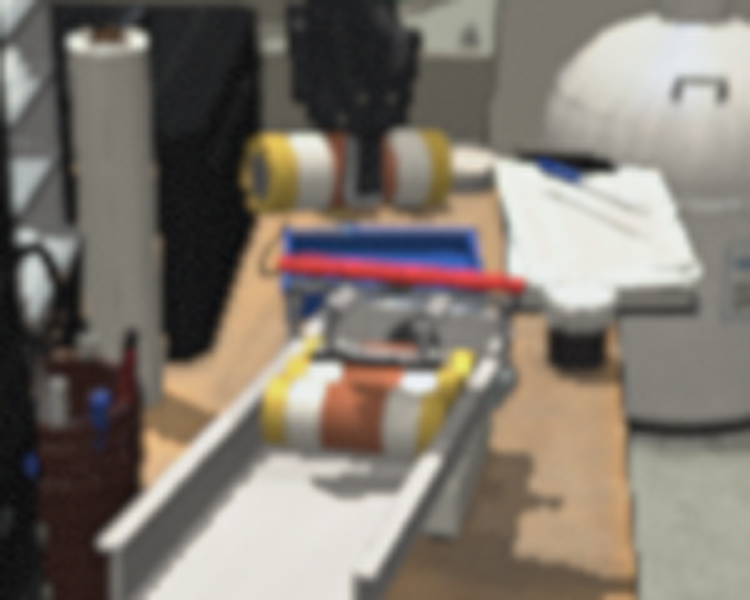

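View pics/tz.png

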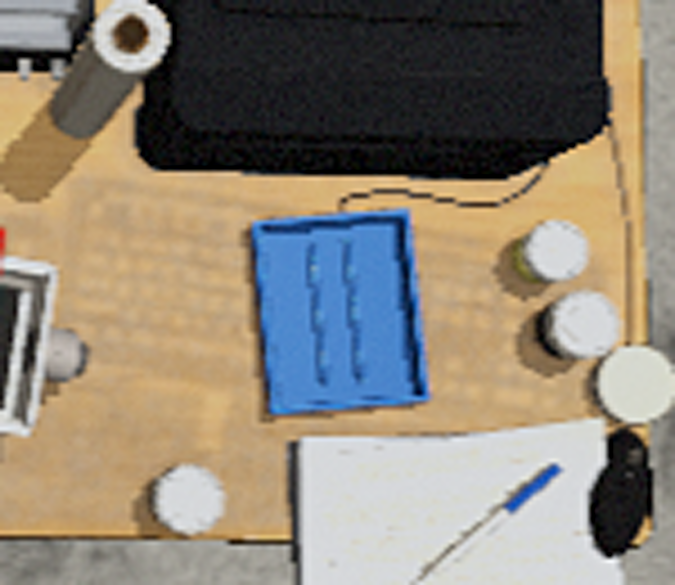

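The other three cores rolled together to the gate (side zoom near (350,400)); the held core is level in the grip. Next: carry it over the tray.

```bash
cat > t.py <<'E'
from h import *
import sys
yaw=np.radians(float(sys.argv[1])); P=[float(v) for v in sys.argv[2:5]]
x=np.array([np.cos(yaw),np.sin(yaw),0]);z=np.array([0,0,-1.]);T=np.c_[x,np.cross(z,x),z]
go(P,T); print(np.round(env.observe()["q"],1))
E
python3 t.py 5.5 .51 -.375 .25
```

```text
shift(tool now) units [-2.282  3.762 -0.551]
turn units [-0.0985 -0.0472  0.2625] shift in target axes [-0.586  4.391  0.198]
[-10.   18.2  77.1   9.8  85.   49.9]
```

```bash
python3 -m pendant '[[[0,0,0],[-0.033,-0.016,0.0875]],[[0,0,0],[-0.033,-0.016,0.0875]],[[0,0,0],[-0.033,-0.016,0.0875]],[[-0.06,0.2,0],[0,0,0]],[[-0.06,0.4,0],[0,0,0]],[[-0.06,0.45,0],[0,0,0]],[[-0.06,0.45,0],[0,0,0]],[[-0.06,0.45,0],[0,0,0]],[[-0.06,0.45,0],[0,0,0]],[[-0.06,0.45,0],[0,0,0]],[[-0.06,0.45,0.04],[0,0,0]],[[-0.05,0.45,0.04],[0,0,0]],[[-0.05,0.4,0.04],[0,0,0]],[[0,0.24,0.04],[0,0,0]],[[0,0,0.04],[0,0,0]],[[0,0,0],[0,0,0]],[[0,0,0],[0,0,0]]]'
python3 t.py 5.5 .51 -.375 .25
python3 - <<'E'
from h import *
d=env.get_image("wrist"); np.savez("w5.npz",**{k:np.array(v) for k,v in d.items()});cv2.imwrite("pics/w5.png",cv2.resize(d["image"][:,:,::-1],None,fx=1.5,fy=1.5))
E
```

```text
time_s: 9.35
position: [0.5108, -0.374, 0.251]
tool_rot: [[0.995, 0.097, -0.0], [0.097, -0.995, -0.001], [-0.0, 0.001, -1.0]]
ft_force: [0.3, 0.2, -1.0]
grip_width: 0.043
shift(tool now) units [-0.009  0.009  0.01 ]
turn units [0.0009 0.0003 0.0006] shift in target axes [-0.009  0.009  0.01 ]
[-46.9  30.4  59.8  -0.1  89.8  37.6]
```

View pics/w5.png

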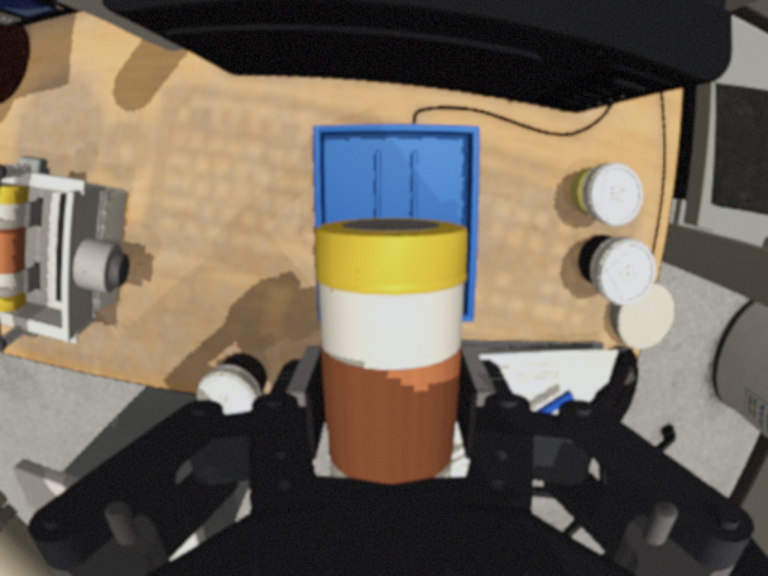

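Run:
```python
from h import *
d=dict(np.load("w5.npz"));im=d["image"]
f=lambda X,Y,z:onz(d,(X+.5)/1.5-.5,(Y+.5)/1.5-.5,z,True)
a,b,c=f(315,127,.027),f(479,126,.027),f(473,320,.027)
print(a,b,c,np.linalg.norm(a-b),np.linalg.norm(b-c),np.degrees(np.arctan2(*(b-c)[[1,0]])),"centre",(a+c)/2)
crop=cv2.resize(im[75:230,195:335,::-1],None,fx=3.8,fy=3.8,interpolation=cv2.INTER_CUBIC);cv2.imwrite("pics/z5.png",crop)
```

```text
[ 0.60904297 -0.30580331  0.027     ] [ 0.62266946 -0.43241345  0.027     ] [ 0.46510255 -0.44794166  0.027     ] 0.12734129922348036 0.15833021132445624 5.628322885748617 centre [ 0.53707276 -0.37687249  0.027     ]
```

View pics/z5.png

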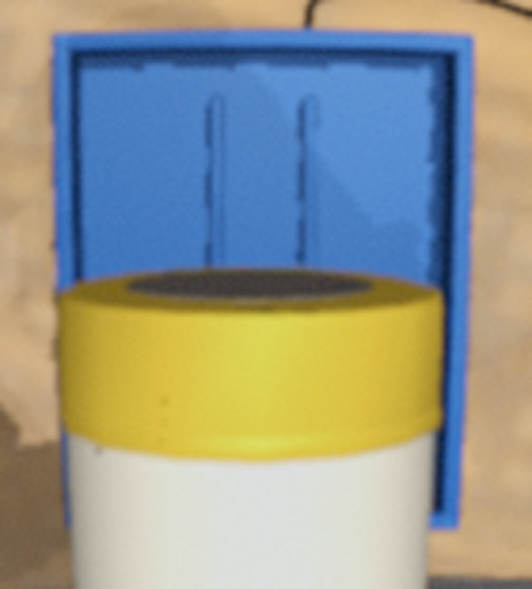

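```bash
python3 - <<'E'
from h import *
d=dict(np.load("w5.npz"))
f=lambda X,Y,z:onz(d,(X+.5)/3.8-.5+195,(Y+.5)/3.8-.5+75,z,True)
q=[f(*p,.027) for p in((53,35),(474,36),(458,528),(68,526))]
print(np.mean(q,0)); 
for i in range(4): e=q[i]-q[(i+1)%4]; print(np.linalg.norm(e),np.degrees(np.arctan2(e[1],e[0])))
for Y in(120,240):
    m=(f(216 if Y<200 else 219,Y,.011)+f(310 if Y<200 else 308,Y,.011))/2; print("rib mid",m)
E
for y in -.3765 -.375; do python3 t.py 5.6 .537 $y .10;done
```

```text
[ 0.53741294 -0.37621461  0.027     ]
0.1290599913956739 95.61866037585
0.15856387002478783 5.5477305845269
0.12862657293757648 -84.83059820999391
0.15755537699569105 -174.29367072259
rib mid [ 0.58898043 -0.37102848  0.011     ]
rib mid [ 0.55036742 -0.37500059  0.011     ]
shift(tool now) units [0.259 0.047 1.51 ]
turn units [ 0.001   0.0002 -0.0005] shift in target axes [0.258 0.05  1.51 ]
[-46.9  30.4  59.8  -0.1  89.8  37.6]
shift(tool now) units [0.26  0.032 1.51 ]
turn units [ 0.001   0.0002 -0.0005] shift in target axes [0.26  0.035 1.51 ]
[-46.9  30.4  59.8  -0.1  89.8  37.6]
```

```bash
python3 -m pendant '[[[0.13,0.023,0.2],[0,0,0]],[[0.13,0.023,0.4],[0,0,0]],[[0,0,0.4],[0,0,0]],[[0,0,0.3],[0,0,0]],[[0,0,0.2],[0,0,0]],[[0,0,0],[0,0,0]],[[0,0,0],[0,0,0]]]'
python3 t.py 5.6 .5374 -.3763 .0315
python3 - <<'E'
from h import *
d=env.get_image("wrist"); np.savez("w6.npz",**{k:np.array(v) for k,v in d.items()});cv2.imwrite("pics/w6.png",cv2.resize(d["image"][:,:,::-1],None,fx=1.5,fy=1.5))
E
```

```text
time_s: 10.28
position: [0.5373, -0.3772, 0.1009]
tool_rot: [[0.995, 0.096, 0.0], [0.096, -0.995, -0.002], [-0.0, 0.002, -1.0]]
ft_force: [0.1, 0.9, -1.4]
grip_width: 0.0429
shift(tool now) units [ 0.001 -0.011  0.694]
turn units [ 0.0012  0.     -0.001 ] shift in target axes [ 0.001 -0.009  0.694]
[-45.4  39.6  68.   -0.1  72.3  39.2]
```

View pics/w6.png

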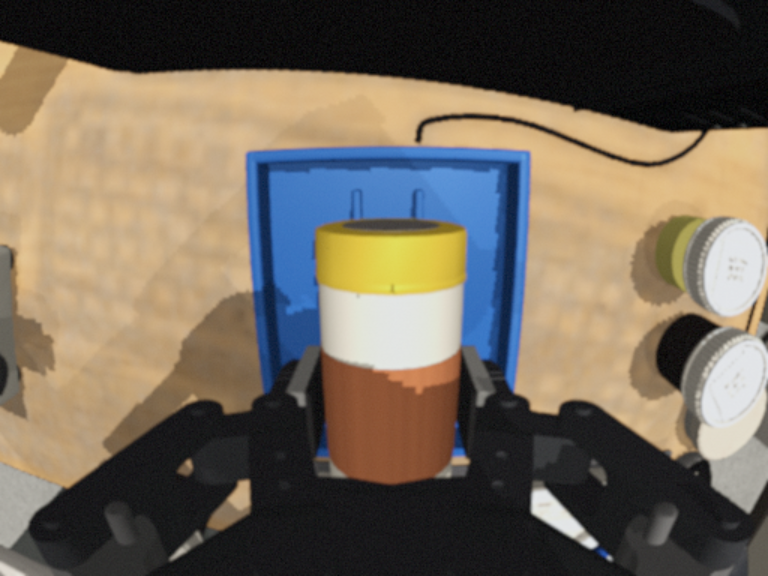

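```bash
python3 -m pendant '[[[0,-0.01,0.25],[0,0,0]],[[0,0,0.2],[0,0,0]],[[0,0,0.1],[0,0,0]],[[0,0,0.06],[0,0,0]],[[0,0,0.03],[0,0,0]],[[0,0,0.02],[0,0,0]],[[0,0,0],[0,0,0]]]'
python3 t.py 5.6 .5374 -.3763 .0315
```

```text
time_s: 11.2
position: [0.5367, -0.3764, 0.0348]
tool_rot: [[0.995, 0.096, -0.0], [0.096, -0.995, -0.002], [-0.0, 0.002, -1.0]]
ft_force: [0.2, 0.2, -2.8]
grip_width: 0.0427
shift(tool now) units [ 0.007 -0.     0.033]
turn units [ 0.001   0.0003 -0.0012] shift in target axes [ 0.007 -0.     0.033]
[-45.3  43.9  71.6  -0.1  64.5  39.2]
```

```bash
python3 -m pendant '[[[0,0,0.015],[0,0,0]],[[0,0,0],[0,0,0]]]'; python3 -m pendant '[[[0,0,0.01],[0,0,0]],[[0,0,0],[0,0,0]]]';python3 -m pendant '[[[0,0,0.01],[0,0,0]],[[0,0,0],[0,0,0]]]'
```

```text
time_s: 11.45
position: [0.5366, -0.3763, 0.033]
tool_rot: [[0.995, 0.096, -0.001], [0.096, -0.995, -0.001], [-0.001, 0.001, -1.0]]
ft_force: [-0.0, 1.0, -1.9]
grip_width: 0.0429
time_s: 11.7
position: [0.5367, -0.3763, 0.0321]
tool_rot: [[0.995, 0.096, -0.0], [0.096, -0.995, -0.001], [-0.001, 0.001, -1.0]]
ft_force: [0.6, 0.2, -1.4]
grip_width: 0.0429
time_s: 11.95
position: [0.5368, -0.3764, 0.0319]
tool_rot: [[0.995, 0.096, -0.0], [0.096, -0.995, -0.002], [-0.0, 0.002, -1.0]]
ft_force: [-2.3, 1.8, 4.9]
grip_width: 0.0429
```

```bash
python3 -m pendant '[[[0,0,0],[0,0,0]],[[0,0,0],[0,0,0]]]' 0.15; python3 -m pendant '[[[0,0,0],[0,0,0]],[[0,0,0],[0,0,0]]]' 0.5
python3 - <<'E'
from h import *
d=env.get_image("wrist");cv2.imwrite("pics/w7.png",d["image"][:,:,::-1])
E
```

```text
time_s: 12.2
position: [0.5367, -0.3763, 0.031]
tool_rot: [[0.995, 0.096, -0.001], [0.096, -0.995, -0.001], [-0.001, 0.001, -1.0]]
ft_force: [0.1, -0.3, -0.1]
grip_width: 0.0492
time_s: 12.45
position: [0.5366, -0.3763, 0.0309]
tool_rot: [[0.995, 0.096, -0.001], [0.096, -0.995, -0.001], [-0.001, 0.001, -1.0]]
ft_force: [-0.4, -0.3, -0.1]
grip_width: 0.064
```

View pics/w7.png

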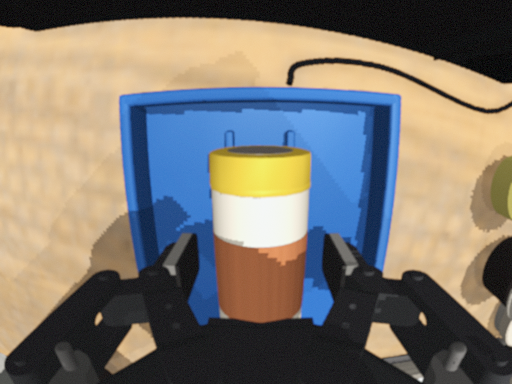

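The core lies between the ribs, level (cap centred at x≈260 between rib ends at 229 and 290). Lifting clear.

```bash
python3 -m pendant '[[[0,0,-0.1],[0,0,0]],[[0,0,-0.3],[0,0,0]],[[0,0,-0.5],[0,0,0]],[[0,0,-0.5],[0,0,0]],[[0,0,-0.5],[0,0,0]],[[0,0,-0.3],[0,0,0]],[[0,0,0],[0,0,0]]]'
python3 t.py -8.3 .46 -.08 .25
```

```text
time_s: 13.38
position: [0.5372, -0.3763, 0.2544]
tool_rot: [[0.995, 0.096, 0.004], [0.096, -0.995, -0.006], [0.003, 0.006, -1.0]]
ft_force: [-0.1, -0.4, -0.1]
grip_width: 0.064
shift(tool now) units [-0.484 -3.024  0.025]
turn units [ 0.0035 -0.0024  0.1533] shift in target axes [-1.191 -2.821  0.044]
[-45.3  32.6  55.2  -0.1  91.8  39.2]
```

Run:
```python
from h import *
d=env.get_image("wrist");cv2.imwrite("pics/w8.png",d["image"][:,:,::-1])
```

```text
(no output)
```

View pics/w8.png

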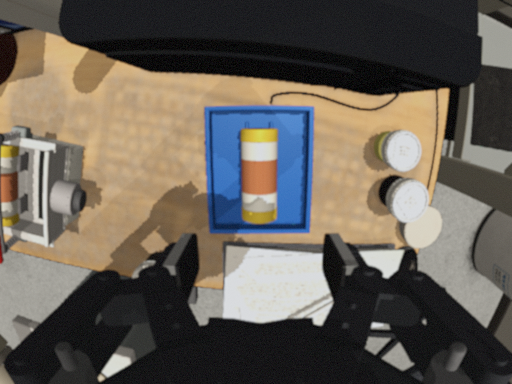

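```bash
python3 -m pendant '[[[0,0,0],[0,0,0.077]],[[0,0,0],[0.003,-0.002,0.077]],[[-0.12,-0.3,0],[0,0,0]],[[-0.2,-0.45,0],[0,0,0]],[[-0.2,-0.5,0],[0,0,0]],[[-0.2,-0.5,0],[0,0,0]],[[-0.2,-0.5,0],[0,0,0]],[[-0.18,-0.4,0],[0,0,0]],[[-0.1,-0.2,0],[0,0,0]],[[0,0,0],[0,0,0]],[[0,0,0],[0,0,0]]]' -1
python3 - <<'E'
from h import *
d=env.get_image("wrist"); np.savez("w9.npz",**{k:np.array(v) for k,v in d.items()});cv2.imwrite("pics/w9.png",cv2.resize(d["image"][:,:,::-1],None,fx=1.5,fy=1.5))
E
```

```text
time_s: 14.8
position: [0.4599, -0.0776, 0.252]
tool_rot: [[0.989, -0.146, -0.004], [-0.146, -0.989, 0.004], [-0.004, -0.003, -1.0]]
ft_force: [-0.1, 0.6, 0.9]
grip_width: -0.0
```

View pics/w9.png

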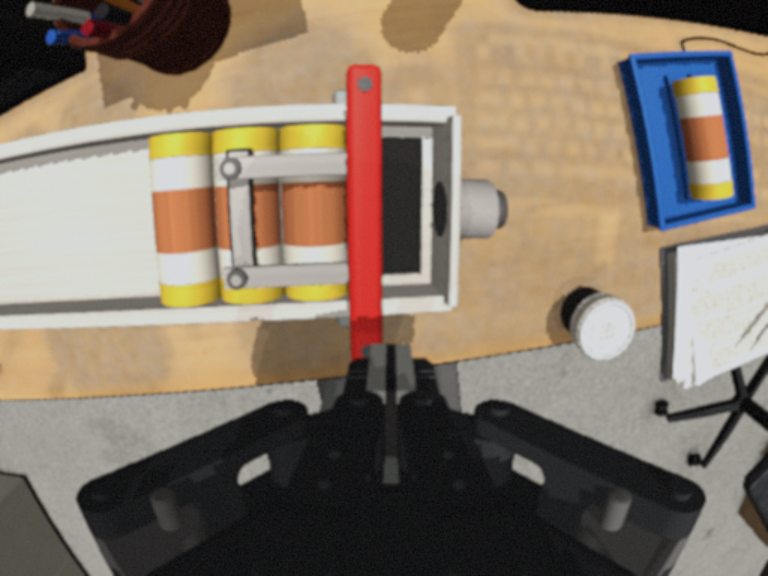

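Run:
```python
from h import *
d=dict(np.load("w9.npz"))
f=lambda X,Y,z:onz(d,(X+.5)/1.5-.5,(Y+.5)/1.5-.5,z,True)
print("rivet",f(364,84,.1502),"end",f(364,65,.1502))
a=f(364,84,.1502);b=f(366,320,.1502);print("lower",b,np.degrees(np.arctan2(*(a-b)[[1,0]])))
yaw=np.radians(-8.3);x=np.array([np.cos(yaw),np.sin(yaw),0]);print("mid est",a-x*.071, f(364,65,.1502)-x*.082)
C=Ro.from_euler('z',yaw).as_matrix()@Ro.from_euler('x',.17).as_matrix()
M=np.array([.5045,-.071,.1502]); T=np.c_[C[:,0],-C[:,1],-C[:,2]]
go(M+C[:,2]*.05,T)
```

```text
rivet [ 0.57370201 -0.08011862  0.1502    ] end [ 0.58370107 -0.08156592  0.1502    ]
lower [ 0.45160765 -0.06212863  0.1502    ] -8.381935955564323
mid est [ 0.50344568 -0.06986933  0.1502    ] [ 0.50255996 -0.06972871  0.1502    ]
shift(tool now) units [ 0.433 -0.045  0.524]
turn units [ 0.1063  0.0025 -0.0017] shift in target axes [0.431 0.044 0.526]
```

```bash
python3 -m pendant '[[[0,0,0],[0.053,0.001,-0.001]],[[0,0,0],[0.053,0.001,-0.001]],[[0.2,0.02,0.1],[0,0,0]],[[0.15,0.02,0.2],[0,0,0]],[[0.073,0,0.22],[0,0,0]],[[0,0,0],[0,0,0]],[[0,0,0],[0,0,0]]]'
cat > b.py <<'E'
from h import *
yaw=np.radians(-8.3)
C=Ro.from_euler('z',yaw).as_matrix()@Ro.from_euler('x',.17).as_matrix()
M=np.array([.5037,-.0705,.1502]); T=np.c_[C[:,0],-C[:,1],-C[:,2]]
go(M+C[:,2]*.019,T)
E
python3 b.py
python3 - <<'E'
from h import *
a=env.get_image("wrist")["image"];b=env.get_image("side")["image"]
cv2.imwrite("pics/w10.png",a[:,:,::-1]);cv2.imwrite("pics/s10.png",cv2.resize(b[110:230,180:330,::-1],None,fx=5,fy=5,interpolation=cv2.INTER_CUBIC))
E
```

```text
time_s: 15.72
position: [0.5022, -0.0785, 0.201]
tool_rot: [[0.99, -0.141, 0.024], [-0.143, -0.976, 0.167], [0.0, -0.169, -0.986]]
ft_force: [0.5, -0.6, 0.5]
grip_width: -0.0001
shift(tool now) units [0.003 0.005 0.325]
turn units [ 0.0004 -0.      0.0007] shift in target axes [0.003 0.006 0.325]
```

View pics/w10.png

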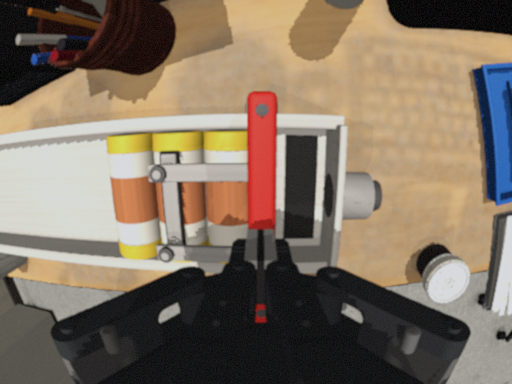

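View pics/s10.png

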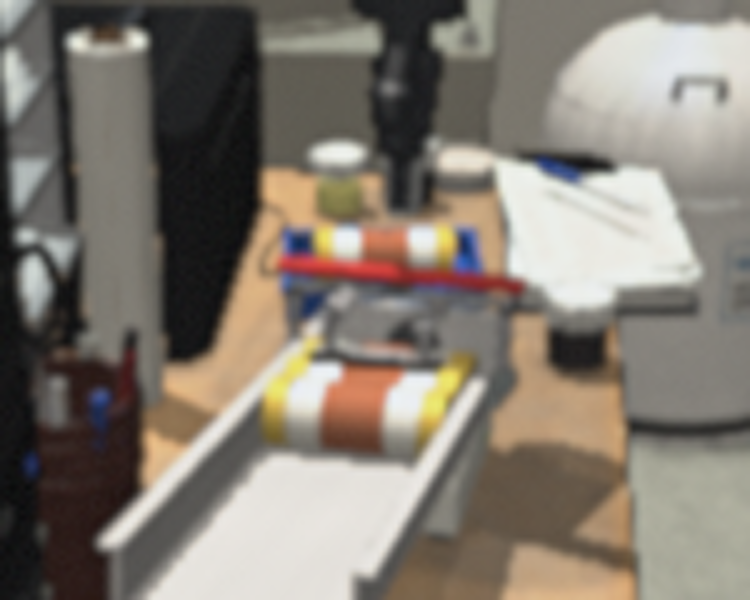

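```bash
python3 -m pendant '[[[0,0,0.15],[0,0,0]],[[0,0,0.1],[0,0,0]],[[0,0,0.04],[0,0,0]],[[0,0,0],[0,0,0]]]'; python3 b.py; python3 -m pendant '[[[0,0,0.03],[0,0,0]],[[0,0,0],[0,0,0]]]'; python3 b.py
```

```text
time_s: 16.32
position: [0.5028, -0.073, 0.172]
tool_rot: [[0.99, -0.141, 0.024], [-0.143, -0.976, 0.167], [-0.0, -0.169, -0.986]]
ft_force: [0.2, 0.2, -0.5]
grip_width: -0.0002
shift(tool now) units [0.005 0.011 0.029]
turn units [0.0002 0.0004 0.0011] shift in target axes [0.005 0.011 0.029]
time_s: 16.58
position: [0.5029, -0.0726, 0.169]
tool_rot: [[0.99, -0.141, 0.024], [-0.143, -0.976, 0.167], [-0.0, -0.169, -0.986]]
ft_force: [0.9, 0.7, 0.5]
grip_width: -0.0003
shift(tool now) units [ 0.005  0.011 -0.001]
turn units [0.0003 0.0003 0.0011] shift in target axes [ 0.005  0.011 -0.001]
```

```bash
python3 -m pendant '[[[0,0.01,0.05],[0,0,0]],[[0,0,0.05],[0,0,0]],[[0,0,0.05],[0,0,0]],[[0,0,0.04],[0,0,0]],[[0,0,0],[0,0,0]]]'; python3 b.py
```

```text
time_s: 17.2
position: [0.5032, -0.0702, 0.1498]
tool_rot: [[0.99, -0.141, 0.024], [-0.143, -0.976, 0.167], [-0.0, -0.169, -0.986]]
ft_force: [0.2, 1.4, 5.2]
grip_width: -0.0001
shift(tool now) units [ 0.005  0.002 -0.194]
turn units [0.0001 0.0004 0.0011] shift in target axes [ 0.005  0.002 -0.194]
```

```bash
python3 -m pendant '[[[0,0,0.01],[0,0,0]],[[0,0,0.01],[0,0,0]]]'; python3 -m pendant '[[[0,0,0.005],[0,0,0]],[[0,0,0.005],[0,0,0]]]'
python3 - <<'E'
from h import *
a=env.get_image("wrist")["image"];b=env.get_image("side")["image"]
cv2.imwrite("pics/w11.png",a[:,:,::-1]);cv2.imwrite("pics/s11.png",cv2.resize(b[110:230,180:330,::-1],None,fx=5,fy=5,interpolation=cv2.INTER_CUBIC))
E
```

```text
time_s: 17.45
position: [0.5039, -0.0701, 0.149]
tool_rot: [[0.99, -0.14, 0.026], [-0.143, -0.976, 0.167], [0.002, -0.169, -0.986]]
ft_force: [-0.1, 0.9, 16.6]
grip_width: -0.0
time_s: 17.7
position: [0.5044, -0.0702, 0.1489]
tool_rot: [[0.99, -0.14, 0.028], [-0.143, -0.976, 0.166], [0.004, -0.168, -0.986]]
ft_force: [-0.1, 0.5, 21.0]
grip_width: -0.0001
```

View pics/w11.png

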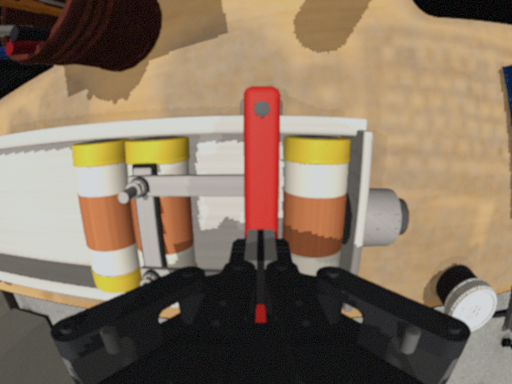

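View pics/s11.png

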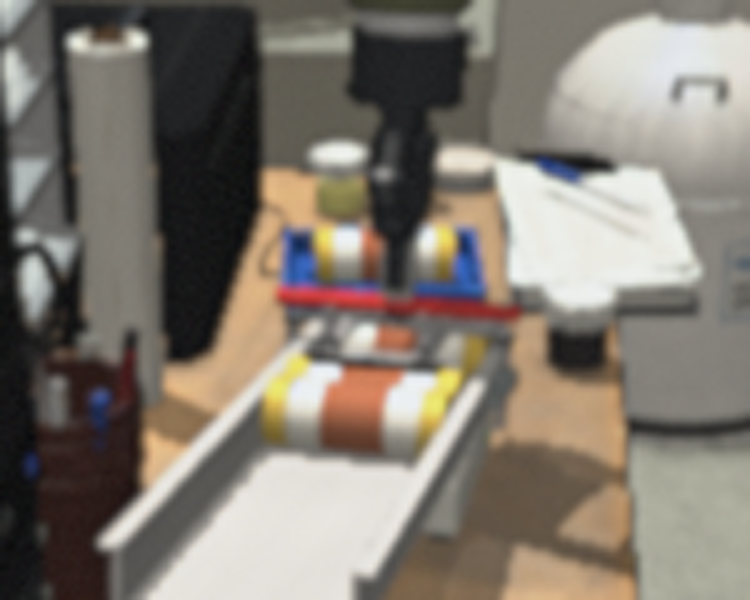

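The bar is at its stop (21 N). The front core is in the nest at (315,195) and the other two are held back at (165,195). I'll hold briefly, then release.

```bash
python3 -m pendant '[[[0,0,0],[0,0,0]],[[0,0,0],[0,0,0]],[[0,0,0],[0,0,0]],[[0,0,-0.05],[0,0,0]],[[0,0,-0.06],[0,0,0]],[[0,0,-0.08],[0,0,0]],[[0,0,-0.1],[0,0,0]],[[0,0,-0.2],[0,0,0]],[[0,0,-0.3],[0,0,0]],[[0,0,-0.3],[0,0,0]],[[-0.2,0,-0.2],[0,0,0]],[[-0.3,0,0],[0,0,0]],[[-0.2,0,0],[0,0,0]],[[0,0,0],[0,0,0]],[[0,0,0],[0,0,0]],[[0,0,0],[0,0,0]],[[0,0,0],[0,0,0]]]'
python3 - <<'E'
from h import *
a=env.get_image("wrist")["image"];b=env.get_image("side")["image"];c=env.get_image("top")["image"]
cv2.imwrite("pics/w12.png",cv2.resize(a[:,:,::-1],None,fx=1.5,fy=1.5));cv2.imwrite("pics/s12.png",cv2.resize(b[110:230,180:330,::-1],None,fx=5,fy=5,interpolation=cv2.INTER_CUBIC));cv2.imwrite("pics/t12.png",cv2.resize(c[:,:,::-1],None,fx=1.5,fy=1.5))
E
```

```text
time_s: 19.92
position: [0.4312, -0.0815, 0.274]
tool_rot: [[0.99, -0.141, 0.023], [-0.142, -0.976, 0.167], [-0.001, -0.169, -0.986]]
ft_force: [-0.5, 0.5, 1.0]
grip_width: 0.0001
```

View pics/w12.png

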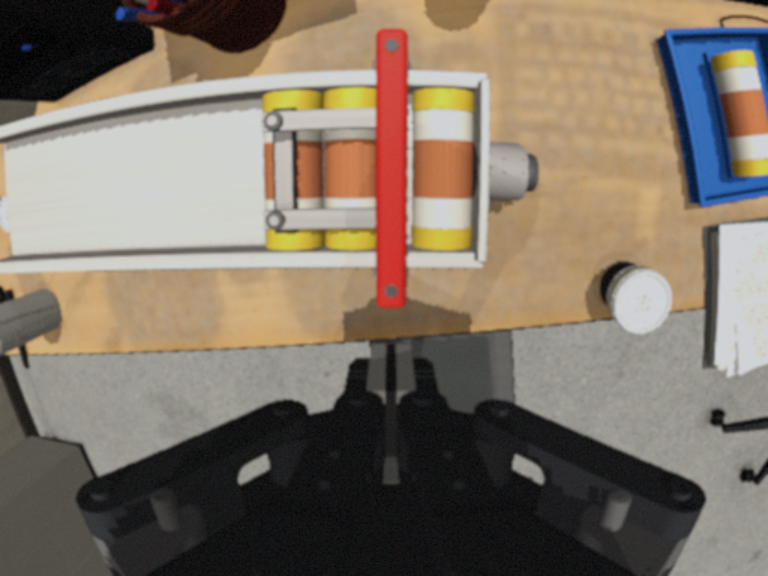

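View pics/s12.png

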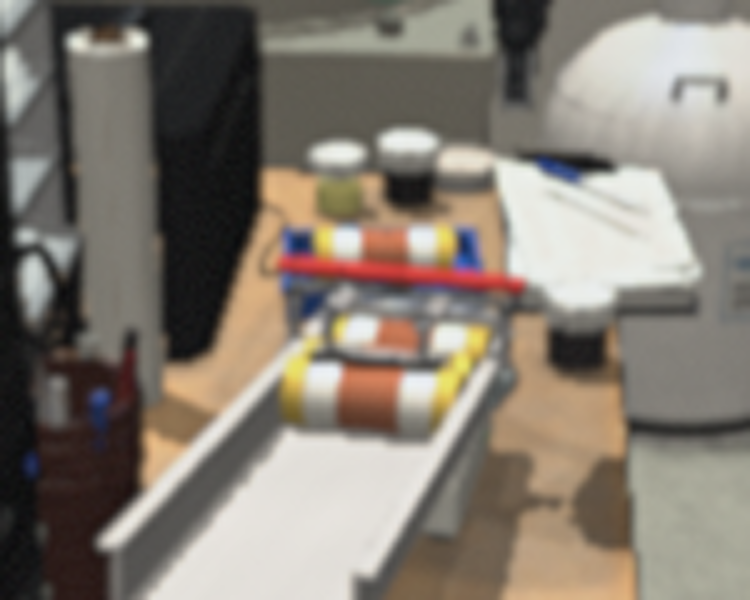

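View pics/t12.png

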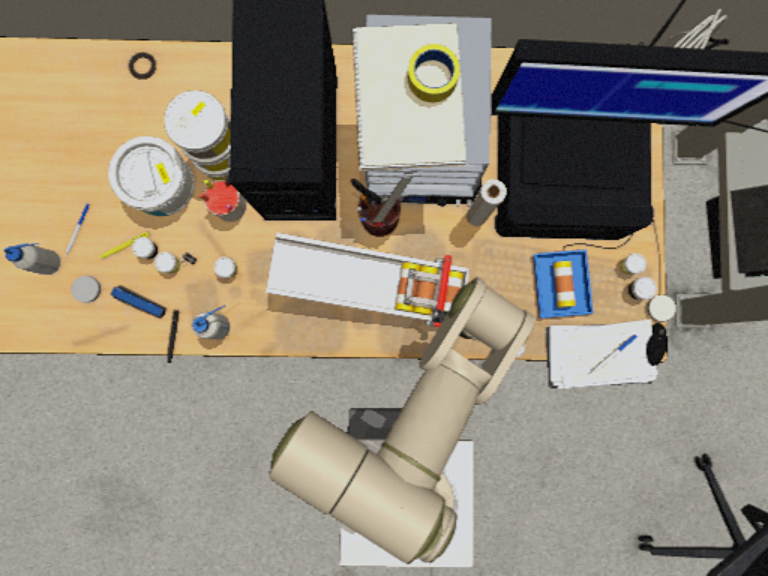

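All as wanted: one core in the nest at wrist (443,170), two behind the gate at (290,170) and (350,170), the bar up, and the extracted core on the ribs. Handing in.

```bash
python3 -m pendant '[[[0,0,0],[0,0,0]],[[0,0,0],[0,0,0]]]'; python3 -c "
from rig import env
print(env.close_job())"
```

```text
time_s: 20.32
position: [0.4309, -0.0814, 0.2742]
tool_rot: [[0.99, -0.141, 0.024], [-0.143, -0.976, 0.167], [-0.0, -0.169, -0.986]]
ft_force: [0.3, -0.7, -0.6]
grip_width: 0.0001
the job is handed in; nothing more can be done
None
```

I lifted the jammed core straight out of the chute and laid it between the ribs of the blue tray, touching down at about 5 N. The other three then rolled down to the gate. I pressed the red bar once near its middle until it hit its stop (about 21 N). I held it there until the front core was in the nest, let it up and moved clear. The job was handed in at 20.3 s of the 53 s allowed.

The last wrist, side and top pictures show:
- **Nest and gate:** one core is in the counting nest and two wait squarely behind the gate.
- **Bar:** it is back up and looks level.
- **Tray:** the removed core lies on the ribs.
- **Pots and bottle:** all are standing.
- **Arm:** it is touching nothing.

No check failed. The two wrist-view estimates of the bar's middle differed by about 1 mm, and I pressed between them. I judged the bar's travel and rocking from force and pictures, because neither joint can be read directly.

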